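# Make up the dip kit and the baking kit

### The job

Make up two kits from the things on the counter: the dip kit in the blue tray gets the green scraper, the clear feed-chute pusher and the red-lidded jar, and the baking kit in the wooden tray gets the steel spatula and the black-lidded jar. Lay each tool flat in its tray's long lane, and stand the jars and the pusher upright, each in a square cell of its own (either cell will do). Let go of everything, leave the yellow-lidded jar and the salt shaker where they stand, and do not tip anything over.

Things in the scene. Friction and masses are not known exactly. Their poses are not given: they have to be found in the camera images.
- scraper_mid (a point): green hard silicone scraper, lying flat, 170 mm long along x, blade to +x. Origin: middle of the length, 13 mm above its underside. Handle: bar 24 mm wide (y), 26 tall, x = -85 to 33 mm; blade 46 wide, 10 thick, x = 28 to 85. Balances within 10 mm of the origin: grip there across y, in the upper two thirds so fingertips clear the tray rim. Fits the lane either end first. About 0.09 kg.
- spatula_mid (a point): steel spatula, slotted blade, lying flat, 170 mm long along x, blade to +x. Origin: middle of the length, 13 mm above its underside. Handle: bar 20 mm wide (y), 26 tall, x = -85 to 33 mm; blade 50 wide, 5 thick, x = 28 to 85. Balances within 10 mm of the origin: grip there across y, in the upper two thirds so fingertips clear the tray rim. Fits the lane either end first. About 0.12 kg.
- pusher_mid (a point): clear plastic food-processor feed-chute pusher with three grey rings round it and a grey spot on top, standing upright: a plain round bar 50 mm in diameter, 90 mm tall, about 0.11 kg. Origin: on its axis, half-way up (45 mm above its foot); z up along its axis, its heading does not matter.
- jar_red_mid (a point): closed upright glass jar with a red lid, 58 mm diameter, 90 mm tall, about 0.22 kg. Origin: on its axis, half-way up (45 mm above its foot); z up along its axis, its heading does not matter.
- jar_black_mid (a point): closed upright glass jar with a black lid, 58 mm diameter, 90 mm tall, about 0.22 kg. Origin: on its axis, half-way up (45 mm above its foot); z up along its axis, its heading does not matter.
- jar_yellow: closed upright glass jar with a yellow lid, 58 mm diameter, 90 mm tall, about 0.22 kg. Origin: centre of its foot; z up along its axis, its heading does not matter. Not wanted in either kit: it stays where it stands.
- shaker: white salt shaker with a steel top, upright, 44 mm diameter, 70 mm tall. Origin: centre of its foot; z up. It stays where it stands.
- tray_blue: blue plastic kit tray, fixed, 210 (x) x 171 (y) mm. Floor 4 mm thick; rim and dividers 5 mm wide, 6 mm above the floor. Origin: centre of the underside, at counter level. +y side: long lane 200 x 72 mm, centre (0, 44.5). -y side: two cells, each 97.5 (x) x 84 mm, centres (51.25, -38.5) and (-51.25, -38.5). May start turned half round, lane on either hand.
- tray_wood: brown wooden kit tray, fixed, 210 (x) x 171 (y) mm. Floor 4 mm thick; rim and dividers 5 mm wide, 6 mm above the floor. Origin: centre of the underside, at counter level. +y side: long lane 200 x 72 mm, centre (0, 44.5). -y side: two cells, each 97.5 (x) x 84 mm, centres (51.25, -38.5) and (-51.25, -38.5). May start turned half round, lane on either hand.
Things that resemble listed ones, but are neither listed nor needed, are in the scene too. What is shaped like the part that bears jar_black_mid but purple is not meant.

How it is judged:
By the outcome, as a careful person would: the job done as asked, in the order asked, and still so for the second after the job is handed in, with the robot touching nothing.
It also fails if it takes over 125 s, if anything falls off the work surface, if the arm or the gripper's body presses on something with over 40 N, if the wrist force passes 120 N, or if a joint passes its speed limit or range.

### The arm

A 6-joint arm with a two-finger parallel gripper is mounted at the origin on the work surface. World frame = base frame: x ahead of the robot, y to its left, z up, the work surface at z = 0. Lengths are in m, angles in rad, forces in N, time in s.
With the tool pointing down it reaches from about 0.25 to 0.8 m from the base axis. Payload 8.5 kg.
Tool frame: the origin (TCP) lies midway between the tips of the shut fingers; the grasp point (between the pads) lies manip.grasp_offset behind it (manip.grasp_offset is the distance from the TCP to the grasp point, in m); z points along the fingers, y is the direction in which the jaws open and shut (so a half turn about z gives the same grasp; the last joint's range is limited). The gripper opens to 85 mm and grips with 20 to 120 N. Pads are 22 mm wide; open, the fingers measure 114 mm over their backs; the gripper's body (76 mm by 85 mm) begins 54 mm behind the grasp point. The pads swing forward as they close: fully open they stand 13 mm farther back than shut.
Start: joints at [-1.273, 0.238, -0.013, 1.319, 0, 1.571], TCP at [0.154, -0.502, 0.231] pointing down, gripper open.
Joint ranges: [-2.66, 2.66], [-1.03, 1.9], [-1.14, 1.46], [-1.82, 2.27], [-1.45, 1.34], [-3.14, 3.14]. Speed limits (rad/s): [2.22, 2.22, 2.79, 3.14, 3.14, 3.14].

### API

Orientations are given as a rotation vector (axis times angle).
In Python, from cell import manip gives the robot as it stands.
- The arm moves only by the tool apply_moves, never from a script. Its argument "plan" is one flat list of numbers, 7 for each row, row after row: the opening, from -1 (shut) to 1 (fully open), then the shift along the world's x, y, z normalised to -1 to 1, where 1 is 150 mm, then the turn, a rotation vector about the world's x, y, z normalised to -1 to 1, where 1 is 4 degrees. In form: [claw, x, y, z, rx, ry, rz, claw, x, y, z, rx, ry, rz, ...]. A call has 1 to 10 rows; each row shifts and turns the pose as measured when the row begins; what a row does not reach is not made up. A row lasts 1/8 s, in which the tool goes at most 62.5 mm and 10.7 degrees, less where a joint would pass 70% of its speed; a pose out of reach is approached as far as the arm can. A call with a number of a shift or a turn outside -1 to 1 is refused whole. A call with a gripper value outside its range is refused whole. The fingers move at their own pace and stop on an object; the grip force is fixed at half the most. Time passes only in rows, so rows that do not move let the fingers close. It gives the time, the measured TCP pose, the force and the opening at its end, in the units of the state.
- manip.get_state(): the state, without advancing time (a new reading comes with each control period).
- manip.read_camera(name): name is "side" or "top" or "wrist"; returns the picture (384x512x3 uint8, red, green, blue); there is no depth.
- manip.calibration(name): a dict with "K" (3x3 intrinsics, pixels), "k1" (the pictures are not rectified: a ray, as slopes to the right and down, at radius r is drawn at 1 + k1 r^2 times it, then the intrinsics apply), "position" and "attitude" of the camera in the world. Camera axes: x right, y down, z forward; pixel columns grow to the right and rows downward; lengths in m; the calibration is good to about 2 mm. A picture is of the moment at which its call begins: read the wrist's pose just before it. calibration takes no time and is no camera call; for the wrist camera it gives the pose at the moment of the call.
- manip.sign_off(): hands the job in, once; it reports no verdict.
The state is a dict: "clock": time; "q": joint angles; "joint_velocities": joint speeds; "joint_torque": joint torques, N m; "eef_pos": TCP position; "tcp_rot": TCP orientation; "contact_force": force on the tool from outside, world axes, zero at the start; "ft_torque": the same for the moment, N m; "opening": finger opening in m.
Only numpy, scipy, OpenCV 4.12 (cv2) and the standard library are available. Lean on these libraries where they do the work, as an engineer would, in place of code of your own. Each camera call takes 0.05 s, during which the arm holds its last target.

## Working session

There is one attempt and no reset: what is moved stays moved. The work goes in short steps, Python scripts to look and compute and a tool call to move; the robot and the scene stay as the last step left them, time stands still between calls to the robot, and variables do not carry over. Pictures are saved under pics/ and viewed, and the job is handed in when it is done.

Besides the shell and the picture viewer there is one more tool, called after "Call:" as name(argument=value, ...) on one line, values as JSON. apply_moves: Moves the arm, as the interface text tells. Scaled input: -1 to 1 covers 150 mm each way for a shift and 4 degrees each way for a turn. Its arguments: {"type":"object","properties":{"plan":{"type":"array"}},"required":["plan"]}

```bash
ls; mkdir -p pics; python3 - <<'E'
from cell import manip
import cv2
print(manip.grasp_offset, manip.get_state())
for n in ("side","top"):
    c=manip.calibration(n); print(n,c)
    cv2.imwrite(f"pics/{n}0.png",manip.read_camera(n)[:,:,::-1])
E
```

```text
pics
0.0187 {'clock': 0.0, 'q': array([-1.27301313e+00,  2.38762905e-01, -1.42384581e-02,  1.31921223e+00,
       -4.09664458e-05,  1.57081966e+00]), 'joint_velocities': array([ 0.00197058, -0.00066989, -0.00046501,  0.00177201,  0.00051986,
        0.00137977]), 'joint_torque': array([ 5.79975517e-05, -5.38774717e+01,  3.46437049e+01,  1.85295014e-02,
       -1.27937665e-04,  1.76723916e-05]), 'eef_pos': array([ 0.15390246, -0.50150245,  0.23069316]), 'tcp_rot': array([-3.10545975e+00, -4.65787212e-01,  3.93733409e-04]), 'contact_force': array([ 0.08607575, -0.15612066, -0.64349071]), 'ft_torque': array([-0.00753253, -0.00230368, -0.00214827]), 'opening': 0.08542537878175833}
side {'K': array([[447.85155509,   0.        , 254.39533858],
       [  0.        , 447.85155509, 200.23361454],
       [  0.        ,   0.        ,   1.        ]]), 'k1': -0.061373820534420906, 'position': array([0.16150883, 0.61021714, 0.72224871]), 'attitude': array([-0.81596847,  2.52677878, -1.10342783])}
top {'K': array([[452.64961289,   0.        , 260.42405839],
       [  0.        , 452.64961289, 194.29647543],
       [  0.        ,   0.        ,   1.        ]]), 'k1': 0.046535106282756034, 'position': array([0.53560053, 0.03483098, 1.13129925]), 'attitude': array([-2.21775313,  2.16538446, -0.09156089])}
```

View pics/top0.png

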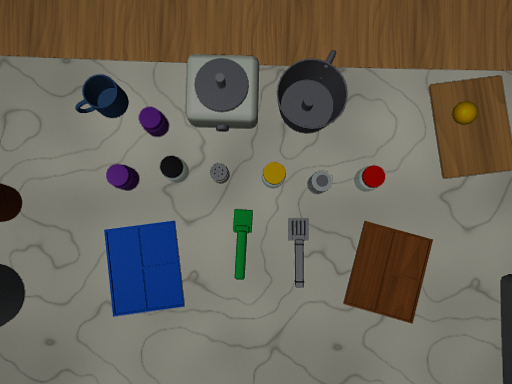

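View pics/side0.png

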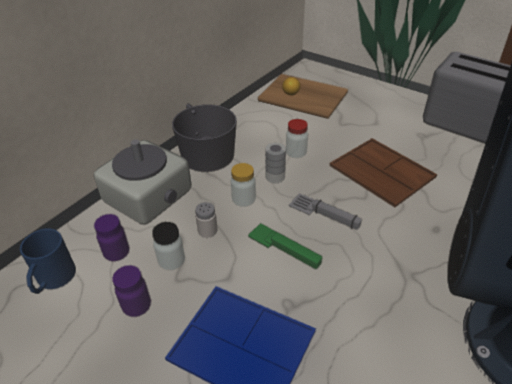

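Top view: blue tray ~(145,268), wood tray ~(388,272), scraper ~(241,244), spatula ~(299,252). Jars: black (172,168), yellow (274,174), red (372,178). Pusher (320,181), shaker (219,173), and purple decoys at (120,176) and (152,120). I'll enlarge it to measure.

```bash
cat > h.py <<'E'
import numpy as np,cv2
from scipy.spatial.transform import Rotation as R
from cell import manip
def ray(c,uv):
    K=c["K"];p=np.array([(uv[0]-K[0,2])/K[0,0],(uv[1]-K[1,2])/K[1,1]])
    s=p.copy()
    for _ in range(30): s=p/(1+c["k1"]*(s@s))
    return R.from_rotvec(c["attitude"]).as_matrix()@np.array([s[0],s[1],1])
def bp(c,uv,z):
    d=ray(c,uv);o=np.array(c["position"]);return (o+d*(z-o[2])/d[2])
def pj(c,P):
    p=R.from_rotvec(c["attitude"]).as_matrix().T@(np.array(P)-c["position"])
    s=p[:2]/p[2];s=s*(1+c["k1"]*(s@s));K=c["K"]
    return np.array([K[0,0]*s[0]+K[0,2],K[1,1]*s[1]+K[1,2]])
def cam(n,fn=None):
    im=manip.read_camera(n)
    if fn: cv2.imwrite("pics/"+fn,im[:,:,::-1])
    return im
E
python3 - <<'E'
from h import *
im=cv2.imread("pics/top0.png");c=manip.calibration("top")
cv2.imwrite("pics/a.png",cv2.resize(im[140:325,95:265],None,fx=3.2,fy=3.2,interpolation=cv2.INTER_CUBIC))
cv2.imwrite("pics/b.png",cv2.resize(im[140:325,265:440],None,fx=3.2,fy=3.2,interpolation=cv2.INTER_CUBIC))
hsv=cv2.cvtColor(im,cv2.COLOR_BGR2HSV)
def blobs(name,lo,hi,z,amin=60):
    m=cv2.inRange(hsv,lo,hi)
    n,l,s,ce=cv2.connectedComponentsWithStats(m)
    for i in range(1,n):
        if s[i,4]>amin:
            cn=max(cv2.findContours((l==i).astype('uint8'),0,1)[0],key=cv2.contourArea)
            r=cv2.minAreaRect(cn)
            print(name,s[i,4],ce[i].round(1),np.round(r[0],1),np.round(r[1],1),"P",bp(c,r[0],z).round(4))
            P=np.array([bp(c,q,z)[:2] for q in cv2.boxPoints(r)]);print("  corners",P.round(3).tolist())
blobs("blue",(110,180,60),(125,255,255),.010)
blobs("green",(55,150,40),(75,255,255),.02)
blobs("yellow",(18,180,120),(30,255,255),.09)
blobs("red",(0,200,100),(5,255,255),.09)
for n,uv,z in [("red",(373,177),.09),("yel",(274,173.5),.09),("blk",(172,167),.09),("push",(320.5,181),.09),("shk",(219,173),.07),("sc0",(240,278),.026),("sc1",(243,210),.01),("sp0",(299.5,287),.026),("sp1",(298.5,219),.005)]:
    print(n,bp(c,uv,z).round(4))
E
```

```text
blue 4374 [143.8 267.7] [143.4 268. ] [87.2 71.4] P [0.428  0.3019 0.01  ]
  corners [[0.521, 0.404], [0.545, 0.233], [0.336, 0.2], [0.314, 0.369]]
green 834 [241.2 238.5] [240.9 243.8] [18. 69.] P [0.4921 0.0661 0.02  ]
  corners [[0.41, 0.091], [0.577, 0.085], [0.575, 0.041], [0.408, 0.047]]
yellow 202 [465.8 112. ] [466. 112.] [14. 16.] P [ 0.8128 -0.4513  0.09  ]
  corners [[0.829, -0.433], [0.83, -0.47], [0.797, -0.47], [0.796, -0.433]]
yellow 364 [274.  172.5] [274.  172.5] [21. 20.] P [ 0.6607 -0.0081  0.09  ]
  corners [[0.685, 0.016], [0.686, -0.031], [0.637, -0.032], [0.636, 0.015]]
red 359 [373.5 175.9] [373.5 176. ] [20. 21.] P [ 0.6581 -0.2385  0.09  ]
  corners [[0.681, -0.214], [0.682, -0.263], [0.635, -0.263], [0.634, -0.214]]
red [ 0.6558 -0.2373  0.09  ]
yel [ 0.6583 -0.0081  0.09  ]
blk [0.6674 0.2275 0.09  ]
push [ 0.6435 -0.1161  0.09  ]
shk [0.6586 0.1206 0.07  ]
sc0 [0.4104 0.0659 0.026 ]
sc1 [0.575  0.0634 0.01  ]
sp0 [ 0.3922 -0.078   0.026 ]
sp1 [ 0.5561 -0.075   0.005 ]
```

View pics/a.png

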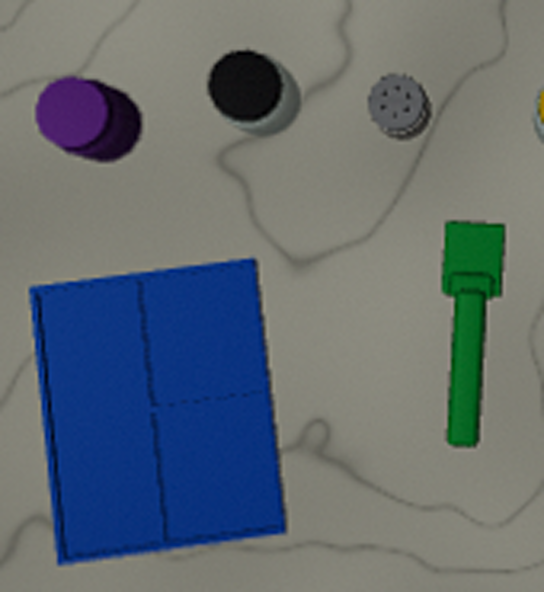

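View pics/b.png

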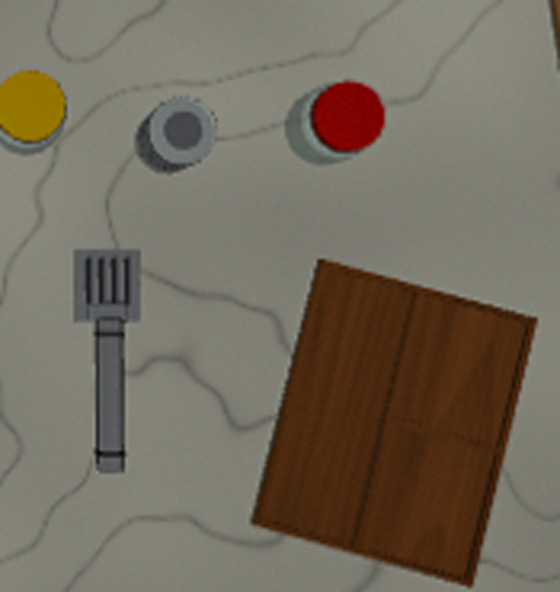

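```bash
cat > m.py <<'E'
from h import *
from scipy.optimize import least_squares
c=manip.calibration("top");s=manip.calibration("side")
A=lambda p,o:(p[0]/3.2+o-.35,p[1]/3.2+140-.35)
cor=np.array([[105,85.5],[105,-85.5],[-105,-85.5],[-105,85.5]])/1e3
trays={}
for n,o,pts in [("blue",95,[(31,287),(255,259),(286,532),(60,563)]),("wood",265,[(318,260),(537,318),(472,586),(251,522)])]:
    P=np.array([bp(c,A(p,o),.008)[:2] for p in pts])
    def f(t):
        C,S=np.cos(t[2]),np.sin(t[2]);return (cor@np.array([[C,S],[-S,C]])+t[:2]-P).ravel()
    r=least_squares(f,[.42,.3 if n=="blue" else -.28,0]);trays[n]=r.x
    print(n,r.x[:2].round(4),np.degrees(r.x[2]).round(2),(r.fun*1e3).round(1))
    C,S=np.cos(r.x[2]),np.sin(r.x[2])
    for k,l in [("lane",(0,.0445)),("c+",(.05125,-.0385)),("c-",(-.05125,-.0385))]:
        print("  ",k,(r.x[:2]+[C*l[0]-S*l[1],S*l[0]+C*l[1]]).round(4))
E
python3 - <<'E'
from m import *
obj={"red":((348,117),265,.09),"push":((183,130.5),265,.09),"blk":((245,87),95,.09),"yel":((30,105.5),265,.09),"shk":((398,105),95,.07)}
im=cv2.imread("pics/side0.png")
im=cv2.resize(im,None,fx=1.5,fy=1.5,interpolation=cv2.INTER_CUBIC)
for n,(p,o,z) in obj.items():
    P=bp(c,A(p,o),z);print(n,P.round(4))
    R_={"push":.025,"shk":.022}.get(n,.029)
    for zz in (0,z):
        q=np.array([pj(s,[P[0]+R_*np.cos(a),P[1]+R_*np.sin(a),zz])*1.5+.25 for a in np.linspace(0,6.28,40)])
        cv2.polylines(im,[np.round(q*8).astype(np.int32)],True,(255,0,255),1,cv2.LINE_AA,3)
for n,t in trays.items():
    C,S=np.cos(t[2]),np.sin(t[2]);W=cor@np.array([[C,S],[-S,C]])+t[:2]
    q=np.array([pj(s,[*w,.01])*1.5+.25 for w in W]);cv2.polylines(im,[np.round(q*8).astype(np.int32)],True,(0,255,255),1,cv2.LINE_AA,3)
for h,b,o in [((465,445),(474,223),95),((110,472),(107,250),265)]:
    # handle end (top edge z=.026), blade tip
    print("tool",bp(c,A(h,o),.02).round(4),bp(c,A(b,o),.006).round(4))
cv2.imwrite("pics/sd.png",im)
E
```

```text
blue [0.4292 0.3006] 8.7 [ 0.3 -0.3  1.   0.  -0.4 -0.2 -0.8  0.4]
   lane [0.4225 0.3446]
   c+ [0.4857 0.2703]
   c- [0.3844 0.2548]
wood [ 0.434  -0.2961] -14.01 [ 1.3 -1.4  0.3  1.2  0.1  1.  -1.7 -0.8]
   lane [ 0.4448 -0.2529]
   c+ [ 0.4744 -0.3459]
   c- [ 0.3749 -0.3211]
red [ 0.6576 -0.2382  0.09  ]
push [ 0.6449 -0.1192  0.09  ]
blk [0.6677 0.2293 0.09  ]
yel [ 0.6604 -0.0081  0.09  ]
shk [0.6599 0.1206 0.07  ]
tool [0.408  0.0661 0.02  ] [0.5767 0.0641 0.006 ]
tool [ 0.391  -0.0775  0.02  ] [ 0.5591 -0.0738  0.006 ]
```

View pics/sd.png

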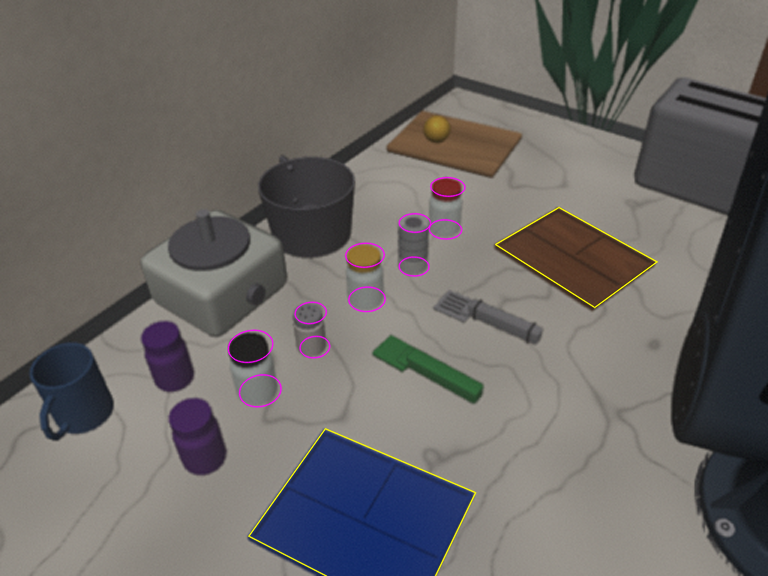

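Call:
apply_moves(plan=[1,0.11,0.19,0,0,0,1,1,0.11,0.19,0,0,0,1,1,0.11,0.19,0,0,0,1,1,0.11,0.19,0,0,0,1,1,0.11,0.19,0,0,0,1,1,0.11,0.19,0,0,0,1,1,0.11,0.19,0,0,0,1,1,0.11,0.19,0,0,0,1,1,0.11,0.19,0,0,0,1,1,0.11,0.19,0,0,0,1])

```text
clock: 1.35
eef_pos: [0.3208, -0.2077, 0.2275]
tcp_rot: [-2.741, -1.522, 0.005]
contact_force: [1.4, -0.5, 1.0]
opening: 0.0853
```

```bash
cat > st.py <<'E'
from h import *
def st():
    s=manip.get_state();M=R.from_rotvec(s["tcp_rot"]).as_matrix()
    print("t",round(s["clock"],2),"p",s["eef_pos"].round(4),"jawhead",np.degrees(np.arctan2(M[1,1],M[0,1])).round(2),"toolz",M[:,2].round(4),"op",round(s["opening"],4),"F",s["contact_force"].round(1),"q",s["q"].round(2))
    return s
if __name__=="__main__": st()
E
python3 st.py
```

```text
t 1.35 p [ 0.3208 -0.2077  0.2275] jawhead -31.91 toolz [-0.0055  0.0039 -1.    ] op 0.0853 F [ 1.4 -0.5  1. ] q [-0.57 -0.   -0.3   1.27  0.    1.55]
```

Call:
apply_moves(plan=[1,0.115,0.18,0,0,0,1,1,0.115,0.18,0,0,0,1,1,0.115,0.18,0,0,0,1,1,0.115,0.18,0,0,0,1,1,0.115,0.18,0,0,0,1,1,0.115,0.18,0,0,0,1,1,0.115,0.18,0,0,0,1,1,0.115,0.18,0,0,0,1,1,0.115,0.18,0,0,0,1,1,0.115,0.18,0,0,0,1])

```text
clock: 2.6
eef_pos: [0.4962, 0.0729, 0.2255]
tcp_rot: [-2.025, -2.393, 0.013]
contact_force: [-0.0, -0.1, 0.4]
opening: 0.0856
```

Call:
apply_moves(plan=[1,0,0,0,0,0,1,1,0,0,0,0,0,1,1,0,0,0,0,0,1,1,0,0,0,0,0,1,1,0,0,0,0,0,1,1,0,0,0,0,0,1,1,0,0,0,0,0,1,1,0,0,0,0,0,1,1,0,0,0,0,0,1,1,0,0,0,0,0,1])

```text
clock: 3.85
eef_pos: [0.4951, 0.0751, 0.2212]
tcp_rot: [-1.043, -2.953, 0.026]
contact_force: [-0.1, -0.5, -0.9]
opening: 0.0854
```

```bash
python3 st.py
```

```text
t 3.85 p [0.4951 0.0751 0.2212] jawhead 51.09 toolz [-0.0144 -0.0122 -0.9998] op 0.0854 F [-0.1 -0.5 -0.9] q [ 0.16  0.21 -0.07  1.3  -0.01  0.84]
```

Call:
apply_moves(plan=[1,0,0,-0.05,0,0,1,1,0,0,-0.05,0,0,1,1,0,0,-0.05,0,0,1,1,0,0,-0.05,0,0,1,1,0,0,-0.05,0,0,1,1,0,0,-0.05,0,0,1,1,0,0,-0.05,0,0,1,1,0,0,-0.05,0,0,1,1,0,0,-0.05,0,0,1,1,-0.02,-0.07,0,0.1,-0.1,0])

```text
clock: 5.1
eef_pos: [0.4898, 0.0644, 0.1484]
tcp_rot: [-0.045, -3.138, 0.021]
contact_force: [-0.6, -0.5, 0.9]
opening: 0.0856
```

```bash
cat > go.py <<'E'
import sys
from st import *
# target x y z jawhead
def need(x,y,z,h):
    s=st();M=R.from_rotvec(s["tcp_rot"]).as_matrix()
    h=np.radians(h);T=np.array([[np.sin(h),np.cos(h),0],[-np.cos(h),np.sin(h),0],[0,0,-1]]).copy()
    y_=np.array([np.cos(h),np.sin(h),0]);z_=np.array([0,0,-1.]);T=np.c_[np.cross(y_,z_),y_,z_]
    w=np.degrees(R.from_matrix(T@M.T).as_rotvec())/4
    print("need shift",((np.array([x,y,z])-s["eef_pos"])/.15).round(3),"turn",w.round(2))
if __name__=="__main__": need(*map(float,sys.argv[1:]))
E
python3 go.py .4924 .065 .09 89.3; python3 - <<'E'
from h import *
cam("wrist","w1.png")
E
```

```text
t 5.1 p [0.4898 0.0644 0.1484] jawhead 88.37 toolz [-0.0035 -0.0134 -0.9999] op 0.0856 F [-0.6 -0.5  0.9] q [ 0.14  0.23 -0.24  1.1  -0.01  0.17]
need shift [ 0.018  0.004 -0.389] turn [ 0.19 -0.05  0.23]
```

View pics/w1.png

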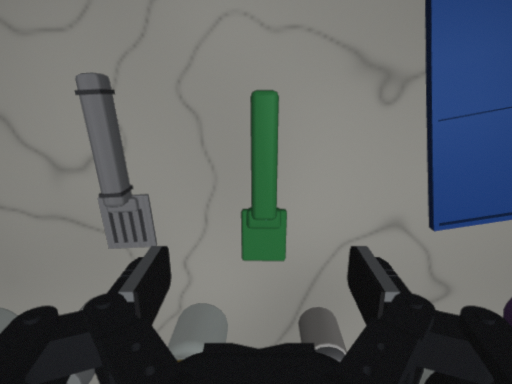

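The wrist view shows the scraper centred between the fingers at column ~264, with the spatula to the left and the blue tray to the right. I'll cross-check its position and then descend.

```bash
python3 - <<'E'
from h import *
c=manip.calibration("wrist")
print(bp(c,(265,92),.02),bp(c,(264,260),.006))
print(bp(c,(94,75),.02),bp(c,(132,247),.004))
E
```

```text
[0.41093993 0.06845305 0.02      ] [0.57930463 0.0634291  0.006     ]
[ 0.3938641 -0.0731956  0.02     ] [ 0.56171523 -0.07463936  0.004     ]
```

Call:
apply_moves(plan=[1,0.01,0,-0.2,0.19,-0.05,0.23,1,0.01,0,-0.2,0,0,0,1,0,0,0,0,0,0])

```text
clock: 5.52
eef_pos: [0.4923, 0.0614, 0.0891]
tcp_rot: [0.032, 3.138, 0.001]
contact_force: [-0.1, -0.4, 1.0]
opening: 0.0854
```

```bash
python3 go.py .492 .065 .007 89.3
```

```text
t 5.53 p [0.4923 0.0614 0.0891] jawhead 88.83 toolz [ 3.2e-03  4.0e-04 -1.0e+00] op 0.0854 F [-0.1 -0.4  1. ] q [ 0.12  0.28 -0.34  0.95  0.    0.14]
need shift [-0.002  0.024 -0.548] turn [-0.01  0.05  0.12]
```

Call:
apply_moves(plan=[1,0,0.027,-0.2,0,0.05,0.1,1,0,0,-0.2,0,0,0,1,0,0,-0.1,0,0,0,1,0,0,-0.03,0,0,0,1,0,0,0,0,0,0])

```text
clock: 6.15
eef_pos: [0.4963, 0.0649, 0.0144]
tcp_rot: [0.029, 3.134, 0.003]
contact_force: [-0.2, -0.8, -0.1]
opening: 0.0848
```

```bash
python3 go.py .493 .0655 .007 89.3
```

```text
t 6.15 p [0.4963 0.0649 0.0144] jawhead 88.93 toolz [ 0.0079  0.0016 -1.    ] op 0.0848 F [-0.2 -0.8 -0.1] q [ 0.13  0.37 -0.44  0.75  0.    0.15]
need shift [-0.022  0.004 -0.05 ] turn [-0.02  0.11  0.09]
```

Call:
apply_moves(plan=[1,-0.02,0,-0.05,0,0.11,0.09,1,0,0,0,0,0,0,-1,0,0,0,0,0,0,-1,0,0,0,0,0,0,-1,0,0,0,0,0,0,-1,0,0,0,0,0,0,-1,0,0,0,0,0,0,-1,0,0,0,0,0,0])

```text
clock: 7.15
eef_pos: [0.4947, 0.0651, 0.0089]
tcp_rot: [0.019, 3.138, 0.003]
contact_force: [0.7, 0.3, 0.8]
opening: 0.0225
```

```bash
python3 go.py .493 .0655 .1 89.3
```

```text
t 7.15 p [0.4947 0.0651 0.0089] jawhead 89.29 toolz [ 0.0035  0.002  -1.    ] op 0.0225 F [0.7 0.3 0.8] q [ 0.13  0.37 -0.45  0.74  0.    0.14]
need shift [-0.012  0.003  0.607] turn [-0.03  0.05  0.  ]
```

Call:
apply_moves(plan=[-1,0,0,0.2,0,0,0,-1,0,0,0.35,0,0,0,-1,-0.07,0.26,0,0,0,0.35,-1,-0.07,0.27,0,0,0,0.35,-1,-0.07,0.27,0,0,0,0.35,-1,-0.07,0.27,0,0,0,0.35,-1,-0.07,0.27,0,0,0,0.35,-1,-0.07,0.27,0,0,0,0.35,-1,-0.07,0.25,0,0,0,0.25,-1,0,0,0,0,0,0])

```text
clock: 8.4
eef_pos: [0.4171, 0.3519, 0.0923]
tcp_rot: [-0.242, 3.131, 0.003]
contact_force: [0.0, -0.9, -0.7]
opening: 0.0226
```

```bash
python3 go.py .4225 .3446 .03 98.7;  python3 - <<'E'
from h import *
cam("wrist","w2.png")
E
```

```text
t 8.4 p [0.4171 0.3519 0.0923] jawhead 98.86 toolz [ 0.0011  0.002  -1.    ] op 0.0226 F [ 0.  -0.9 -0.7] q [ 0.7   0.35 -0.22  0.99  0.    0.55]
need shift [ 0.036 -0.049 -0.415] turn [-0.03  0.02 -0.04]
```

View pics/w2.png

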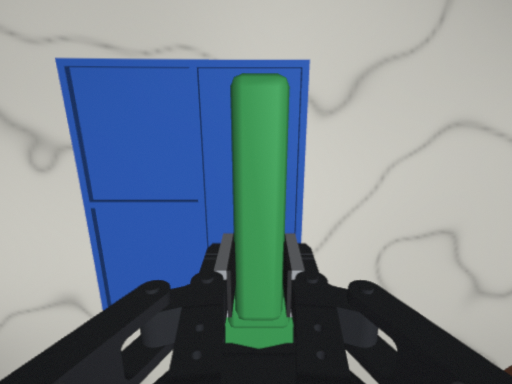

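The scraper is held straight, aligned with the lane (lane columns ~200–305 at the near end) and slightly toward its right side. Next: correct that and lower.

Call:
apply_moves(plan=[-1,0.035,-0.05,-0.2,-0.03,0.02,-0.04,-1,0,0,-0.2,0,0,0,-1,0,0,0,0,0,0])

```text
clock: 8.82
eef_pos: [0.423, 0.34, 0.031]
tcp_rot: [0.233, -3.132, 0.003]
contact_force: [0.5, 0.0, -1.7]
opening: 0.0225
```

```bash
python3 go.py .4225 .3446 .013 98.7
```

```text
t 8.82 p [0.423 0.34  0.031] jawhead 98.5 toolz [-7.0e-04 -2.2e-03 -1.0e+00] op 0.0225 F [ 0.5  0.  -1.7] q [ 0.68  0.41 -0.31  0.85 -0.    0.53]
need shift [-0.003  0.03  -0.12 ] turn [ 0.03 -0.01  0.05]
```

Call:
apply_moves(plan=[-1,0,0.025,-0.08,0.03,0,0.05,-1,0,0,-0.03,0,0,0,-1,0,0,0,0,0,0])

```text
clock: 9.2
eef_pos: [0.4245, 0.3438, 0.0157]
tcp_rot: [-0.236, 3.131, 0.002]
contact_force: [-0.5, 0.3, -1.2]
opening: 0.0227
```

```bash
python3 go.py .4225 .3446 .013 98.7
```

```text
t 9.2 p [0.4245 0.3438 0.0157] jawhead 98.62 toolz [ 0.0014  0.0014 -1.    ] op 0.0227 F [-0.5  0.3 -1.2] q [ 0.68  0.43 -0.32  0.81  0.    0.53]
need shift [-0.013  0.005 -0.018] turn [-0.02  0.02  0.02]
```

Call:
apply_moves(plan=[-1,-0.01,0,-0.017,0,0,0,-1,0,0,0,0,0,0,-0.1,0,0,0,0,0,0,-0.1,0,0,0,0,0,0,-0.1,0,0,0,0,0,0,-0.1,0,0,0.1,0,0,0,-0.1,0,0,0.25,0,0,0,0,0,0,0.35,0,0,0])

```text
clock: 10.2
eef_pos: [0.4214, 0.3428, 0.1205]
tcp_rot: [0.237, -3.131, 0.002]
contact_force: [1.6, 1.2, 0.1]
opening: 0.043
```

```bash
python3 go.py .645 -.119 .17 89;  python3 - <<'E'
from h import *
cam("wrist","w3.png")
E
```

```text
t 10.2 p [0.4214 0.3428 0.1205] jawhead 98.64 toolz [-0.002  -0.0013 -1.    ] op 0.043 F [1.6 1.2 0.1] q [ 0.68  0.33 -0.18  1.07  0.    0.53]
need shift [ 1.491 -3.079  0.33 ] turn [ 0.02 -0.03 -2.41]
```

View pics/w3.png

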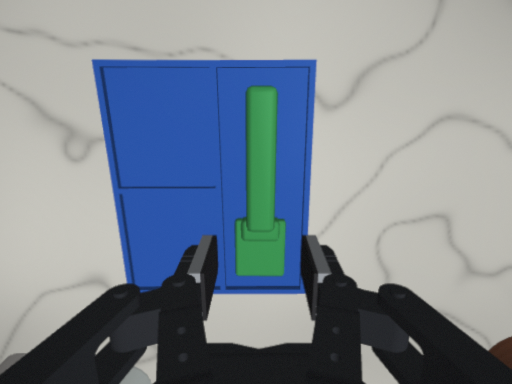

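The scraper lies fully inside the blue lane at columns ~237–286, rows 87–276. Next is the pusher.

Call:
apply_moves(plan=[0.5,0,0,0.33,0,0,0,1,0.166,-0.342,0,0,0,-0.27,1,0.166,-0.342,0,0,0,-0.27,1,0.166,-0.342,0,0,0,-0.27,1,0.166,-0.342,0,0,0,-0.27,1,0.166,-0.342,0,0,0,-0.27,1,0.166,-0.342,0,0,0,-0.27,1,0.166,-0.342,0,0,0,-0.27,1,0.166,-0.342,0,0,0,-0.27,1,0.1,-0.2,0,0,0,-0.27])

```text
clock: 11.5
eef_pos: [0.6448, -0.1066, 0.1931]
tcp_rot: [0.028, 3.116, 0.013]
contact_force: [0.2, 0.9, -0.1]
opening: 0.0855
```

```bash
python3 go.py .645 -.119 .13 89;  python3 - <<'E'
from h import *
cam("wrist","w4.png")
E
```

```text
t 11.5 p [ 0.6448 -0.1066  0.1931] jawhead 88.99 toolz [ 0.0258  0.0083 -0.9996] op 0.0855 F [ 0.2  0.9 -0.1] q [-0.17  0.46  0.21  1.31  0.01 -0.15]
need shift [ 0.002 -0.083 -0.421] turn [-0.12  0.37  0.  ]
```

View pics/w4.png

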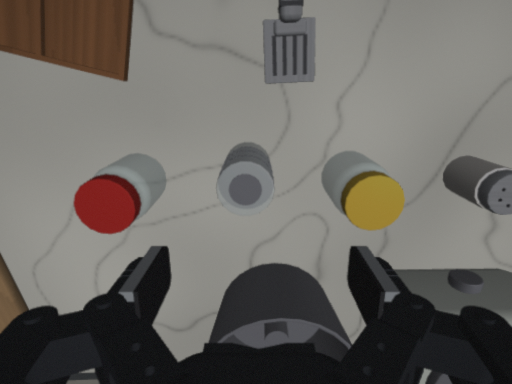

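```bash
python3 - <<'E'
from h import *
c=manip.calibration("wrist")
for p in [(245,188),(108,203),(373,200)]: print(bp(c,p,.09).round(4))
E
```

```text
[ 0.6474 -0.1208  0.09  ]
[ 0.6582 -0.2371  0.09  ]
[ 0.6607 -0.0122  0.09  ]
```

Call:
apply_moves(plan=[1,0,-0.08,0,-0.12,0.37,0,1,0,0,-0.3,0,0,0,1,0,0,-0.1,0,0,0,1,0,0,0,0,0,0])

```text
clock: 12.05
eef_pos: [0.647, -0.1236, 0.1354]
tcp_rot: [0.036, 3.137, -0.004]
contact_force: [0.2, 0.3, 0.9]
opening: 0.0854
```

```bash
python3 go.py .645 -.119 .03 89
```

```text
t 12.05 p [ 0.647  -0.1236  0.1354] jawhead 88.69 toolz [ 0.0043 -0.0027 -1.    ] op 0.0854 F [0.2 0.3 0.9] q [-0.19  0.5   0.15  1.21 -0.   -0.17]
need shift [-0.013  0.031 -0.702] turn [0.04 0.06 0.08]
```

Call:
apply_moves(plan=[1,-0.007,0.025,0,0.04,0.06,0.08,1,0,0,-0.15,0,0,0,1,0,0,-0.15,0,0,0,1,0,0,-0.15,0,0,0,1,0,0,-0.15,0,0,0,1,0,0,-0.05,0,0,0,1,0,0,0,0,0,0])

```text
clock: 12.92
eef_pos: [0.6515, -0.1175, 0.0471]
tcp_rot: [0.02, 3.127, -0.002]
contact_force: [0.6, -0.1, 0.2]
opening: 0.0853
```

```bash
python3 go.py .646 -.120 .03 89
```

```text
t 12.93 p [ 0.6515 -0.1175  0.0471] jawhead 89.28 toolz [ 0.0146 -0.0015 -0.9999] op 0.0853 F [ 0.6 -0.1  0.2] q [-0.18  0.56  0.01  1.    0.   -0.17]
need shift [-0.036 -0.017 -0.114] turn [ 0.02  0.21 -0.07]
```

Call:
apply_moves(plan=[1,-0.036,-0.017,-0.08,0.02,0.21,0,1,0,0,-0.02,0,0,0,1,0,0,0,0,0,0])

```text
clock: 13.3
eef_pos: [0.647, -0.1204, 0.0334]
tcp_rot: [0.019, 3.14, -0.001]
contact_force: [-0.8, 0.5, -0.4]
opening: 0.0855
```

```bash
python3 go.py .646 -.120 .03 89
```

```text
t 13.3 p [ 0.647  -0.1204  0.0334] jawhead 89.29 toolz [ 1.9e-03 -5.0e-04 -1.0e+00] op 0.0855 F [-0.8  0.5 -0.4] q [-0.18  0.58 -0.    0.99 -0.   -0.17]
need shift [-0.006  0.002 -0.023] turn [ 0.01  0.03 -0.07]
```

Call:
apply_moves(plan=[-1,0,0,0,0,0,0,-1,0,0,0,0,0,0,-1,0,0,0,0,0,0,-1,0,0,0,0,0,0,-1,0,0,0,0,0,0])

```text
clock: 13.92
eef_pos: [0.6474, -0.1204, 0.0342]
tcp_rot: [0.02, 3.138, -0.001]
contact_force: [0.7, -0.5, 0.5]
opening: 0.0489
```

```bash
python3 st.py;  python3 - <<'E'
from h import *
cam("wrist","w5.png")
E
```

```text
t 13.93 p [ 0.6474 -0.1204  0.0342] jawhead 89.29 toolz [ 3.1e-03 -6.0e-04 -1.0e+00] op 0.0489 F [ 0.7 -0.5  0.5] q [-0.18  0.58 -0.    0.99 -0.   -0.17]
```

View pics/w5.png

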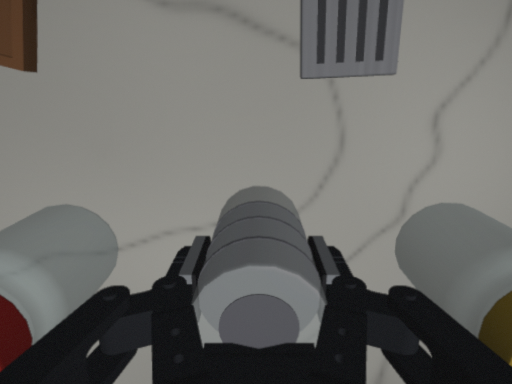

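The pusher is held squarely between the pads and the neighbouring jars are untouched. I'll lift it and carry it to the blue tray's near cell.

Call:
apply_moves(plan=[-1,0,0,0.2,0,0,0,-1,0,0,0.35,0,0,0,-1,0,0,0.35,0,0,0,-1,-0.22,0.3,0.1,0,0,0.3,-1,-0.22,0.3,0,0,0,0.3,-1,-0.22,0.3,0,0,0,0.3,-1,-0.22,0.3,0,0,0,0.3,-1,-0.22,0.3,0,0,0,0.3,-1,-0.22,0.3,0,0,0,0.3,-1,-0.22,0.3,0,0,0,0.3])

```text
clock: 15.22
eef_pos: [0.4094, 0.1999, 0.1867]
tcp_rot: [-0.207, 3.131, 0.002]
contact_force: [1.2, 0.3, -2.1]
opening: 0.049
```

```bash
python3 go.py .3844 .2548 .1 98.7
```

```text
t 15.22 p [0.4094 0.1999 0.1867] jawhead 97.57 toolz [ 0.0035  0.0014 -1.    ] op 0.049 F [ 1.2  0.3 -2.1] q [ 0.45  0.14 -0.26  1.17 -0.    0.32]
need shift [-0.167  0.366 -0.578] turn [-0.02  0.05  0.28]
```

Call:
apply_moves(plan=[-1,-0.08,0.18,0,0,0,0.28,-1,-0.08,0.15,0,0,0,0,-1,0,0,-0.2,0,0,0,-1,0,0,-0.3,0,0,0,-1,0,0,-0.1,0,0,0,-1,0,0,0,0,0,0])

```text
clock: 15.98
eef_pos: [0.381, 0.2542, 0.0952]
tcp_rot: [-0.251, 3.126, 0.004]
contact_force: [-0.6, -0.4, -0.7]
opening: 0.0494
```

```bash
python3 go.py .3844 .2548 .0385 98.7;  python3 - <<'E'
from h import *
cam("wrist","w6.png")
E
```

```text
t 15.97 p [0.381  0.2542 0.0952] jawhead 99.18 toolz [ 0.0049  0.0032 -1.    ] op 0.0494 F [-0.6 -0.4 -0.7] q [ 0.59  0.21 -0.42  0.93 -0.    0.43]
need shift [ 0.023  0.004 -0.378] turn [-0.05  0.07 -0.12]
```

View pics/w6.png

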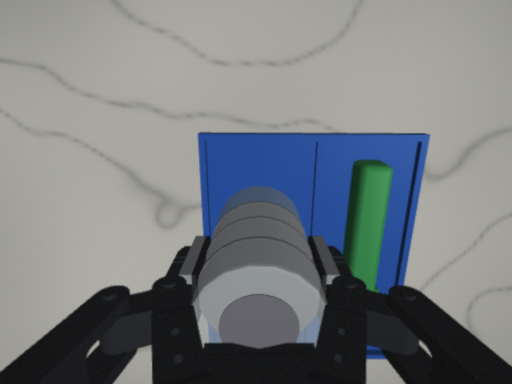

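The pusher hangs upright over the near cell (cell columns ~205–315) and is centred in it. Lowering next.

Call:
apply_moves(plan=[-1,0.023,0,-0.15,-0.05,0.07,-0.12,-1,0,0,-0.12,0,0,0,-1,-0.01,0,-0.06,0,0,0,-1,0,0,0,0,0,0])

```text
clock: 16.52
eef_pos: [0.3858, 0.2557, 0.0489]
tcp_rot: [-0.236, 3.127, 0.005]
contact_force: [-1.2, 0.5, -0.5]
opening: 0.0489
```

```bash
python3 go.py .3844 .2548 .0385 98.7
```

```text
t 16.52 p [0.3858 0.2557 0.0489] jawhead 98.65 toolz [ 0.0058  0.0035 -1.    ] op 0.0489 F [-1.2  0.5 -0.5] q [ 0.59  0.27 -0.48  0.81 -0.    0.43]
need shift [-0.009 -0.006 -0.07 ] turn [-0.05  0.08  0.01]
```

Call:
apply_moves(plan=[-1,-0.005,-0.005,-0.045,-0.05,0.08,0,-1,0,0,-0.015,0,0,0,-1,0,0,0,0,0,0])

```text
clock: 16.9
eef_pos: [0.3859, 0.2555, 0.041]
tcp_rot: [-0.237, 3.131, 0.002]
contact_force: [1.7, -0.2, -0.9]
opening: 0.0487
```

```bash
python3 go.py .3844 .2548 .0385 98.7
```

```text
t 16.9 p [0.3859 0.2555 0.041 ] jawhead 98.65 toolz [ 0.002   0.0012 -1.    ] op 0.0487 F [ 1.7 -0.2 -0.9] q [ 0.58  0.28 -0.49  0.8  -0.    0.43]
need shift [-0.01  -0.005 -0.016] turn [-0.02  0.03  0.01]
```

Call:
apply_moves(plan=[-1,0,0,-0.018,0,0,0,-1,0,0,0,0,0,0])

```text
clock: 17.15
eef_pos: [0.3861, 0.2557, 0.0384]
tcp_rot: [-0.237, 3.13, 0.002]
contact_force: [0.2, 0.6, -1.1]
opening: 0.0489
```

```bash
python3 st.py
```

```text
t 17.15 p [0.3861 0.2557 0.0384] jawhead 98.65 toolz [ 0.0025  0.0016 -1.    ] op 0.0489 F [ 0.2  0.6 -1.1] q [ 0.58  0.29 -0.49  0.79 -0.    0.43]
```

Call:
apply_moves(plan=[-1,0,0,-0.008,0,0,0,-1,0,0,0,0,0,0])

```text
clock: 17.4
eef_pos: [0.3864, 0.2558, 0.0383]
tcp_rot: [-0.237, 3.129, 0.003]
contact_force: [-0.9, -0.0, -0.9]
opening: 0.0488
```

```bash
python3 st.py
```

```text
t 17.4 p [0.3864 0.2558 0.0383] jawhead 98.65 toolz [ 0.0036  0.0021 -1.    ] op 0.0488 F [-0.9 -0.  -0.9] q [ 0.59  0.29 -0.49  0.79 -0.    0.43]
```

Call:
apply_moves(plan=[-1,0,0,-0.008,0,0.04,0,0.3,0,0,0,0,0,0,0.3,0,0,0,0,0,0,0.3,0,0,0,0,0,0,0.6,0,0,0,0,0,0,0.6,0,0,0.1,0,0,0,0.6,0,0,0.3,0,0,0,0.6,0,0,0.35,0,0,0,0.6,0,0,0.3,0,0,0])

```text
clock: 18.52
eef_pos: [0.3839, 0.2542, 0.1961]
tcp_rot: [0.237, -3.127, 0.002]
contact_force: [0.7, 0.5, -0.8]
opening: 0.0683
```

```bash
python3 go.py .658 -.2375 .2 89;  python3 - <<'E'
from h import *
cam("wrist","w7.png")
E
```

```text
t 18.52 p [0.3839 0.2542 0.1961] jawhead 98.66 toolz [-0.0054 -0.0019 -1.    ] op 0.0683 F [ 0.7  0.5 -0.8] q [ 0.58  0.15 -0.22  1.21  0.    0.43]
need shift [ 1.827 -3.278  0.026] turn [ 0.02 -0.08 -2.41]
```

View pics/w7.png

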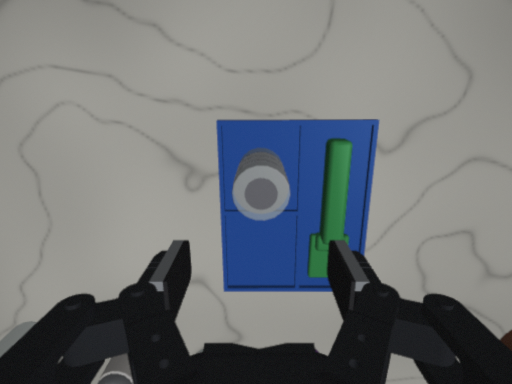

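The pusher stands in the near cell at ~(262,190) and the scraper is still in place. On to the red jar.

Call:
apply_moves(plan=[1,0.18,-0.33,0,0,0,-0.25,1,0.18,-0.33,0,0,0,-0.25,1,0.18,-0.33,0,0,0,-0.25,1,0.18,-0.33,0,0,0,-0.25,1,0.18,-0.33,0,0,0,-0.25,1,0.18,-0.33,0,0,0,-0.25,1,0.18,-0.33,0,0,0,-0.25,1,0.18,-0.33,0,0,0,-0.25,1,0.18,-0.33,0,0,0,-0.25,1,0.1,-0.15,0,0,0,-0.1])

```text
clock: 19.82
eef_pos: [0.6503, -0.2261, 0.2018]
tcp_rot: [0.018, 3.135, 0.007]
contact_force: [1.0, -0.6, -0.1]
opening: 0.0856
```

```bash
python3 go.py .658 -.2375 .13 89;  python3 - <<'E'
from h import *
cam("wrist","w8.png")
E
```

```text
t 19.82 p [ 0.6503 -0.2261  0.2018] jawhead 89.33 toolz [ 0.0067  0.0047 -1.    ] op 0.0856 F [ 1.  -0.6 -0.1] q [-0.34  0.53  0.37  1.4   0.01 -0.33]
need shift [ 0.051 -0.076 -0.479] turn [-0.07  0.1  -0.08]
```

View pics/w8.png

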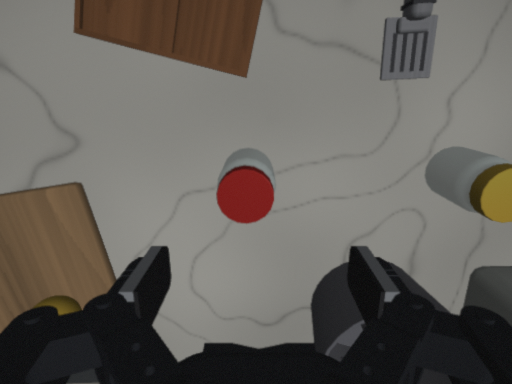

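```bash
python3 - <<'E'
from h import *
c=manip.calibration("wrist")
for p in [(246,194)]: print(bp(c,p,.09).round(4))
E
```

```text
[ 0.6589 -0.2393  0.09  ]
```

Call:
apply_moves(plan=[1,0.045,-0.075,0,-0.07,0.1,-0.08,1,0,0,-0.2,0,0,0,1,0,0,-0.25,0,0,0,1,0,0,0,0,0,0])

```text
clock: 20.38
eef_pos: [0.6583, -0.2408, 0.1301]
tcp_rot: [-0.032, -3.139, 0.001]
contact_force: [0.4, 0.3, 0.9]
opening: 0.0854
```

```bash
python3 go.py .658 -.2375 .03 89
```

```text
t 20.38 p [ 0.6583 -0.2408  0.1301] jawhead 88.82 toolz [-1.9e-03 -5.0e-04 -1.0e+00] op 0.0854 F [0.4 0.3 0.9] q [-0.35  0.59  0.28  1.26 -0.   -0.33]
need shift [-0.002  0.022 -0.667] turn [ 0.01 -0.03  0.04]
```

Call:
apply_moves(plan=[1,-0.01,0.015,0,0,0,0.04,1,-0.01,0,-0.15,0,0.03,0,1,-0.01,0,-0.15,0,0.03,0,1,-0.01,0,-0.15,0,0.03,0,1,-0.005,0,-0.1,0,0.03,0,1,0,0,0,0,0,0])

```text
clock: 21.12
eef_pos: [0.6558, -0.2386, 0.056]
tcp_rot: [0.025, 3.14, -0.007]
contact_force: [-0.5, -0.4, 0.0]
opening: 0.0854
```

```bash
python3 go.py .6585 -.2385 .03 89
```

```text
t 21.12 p [ 0.6558 -0.2386  0.056 ] jawhead 89.09 toolz [ 0.0017 -0.0047 -1.    ] op 0.0854 F [-0.5 -0.4  0. ] q [-0.35  0.62  0.14  1.09 -0.   -0.33]
need shift [ 0.018  0.001 -0.173] turn [ 0.07  0.02 -0.02]
```

Call:
apply_moves(plan=[1,0.015,0,-0.1,0.07,0.02,0,1,0,0,-0.06,0,0,0,1,0,0,-0.02,0,0,0,1,0,0,0,0,0,0])

```text
clock: 21.62
eef_pos: [0.6596, -0.239, 0.0294]
tcp_rot: [0.025, 3.138, -0.001]
contact_force: [0.0, 0.2, 0.6]
opening: 0.0854
```

```bash
python3 go.py .6585 -.2385 .03 89
```

```text
t 21.62 p [ 0.6596 -0.239   0.0294] jawhead 89.1 toolz [ 3.2e-03 -5.0e-04 -1.0e+00] op 0.0854 F [0.  0.2 0.6] q [-0.35  0.65  0.12  1.04  0.   -0.33]
need shift [-0.007  0.003  0.004] turn [ 0.01  0.05 -0.03]
```

Call:
apply_moves(plan=[-1,0,0,0,0,0,0,-1,0,0,0,0,0,0,-1,0,0,0,0,0,0,-1,0,0,0,0,0,0,-1,0,0,0,0,0,0])

```text
clock: 22.25
eef_pos: [0.6598, -0.239, 0.0303]
tcp_rot: [0.025, 3.138, -0.001]
contact_force: [0.3, 0.4, -1.7]
opening: 0.0561
```

Call:
apply_moves(plan=[-1,0,0,0.2,0,0,0,-1,0,0,0.35,0,0,0,-1,0,0,0.35,0,0,0,-1,0,0,0.2,0,0,0])

```text
clock: 22.75
eef_pos: [0.6566, -0.2379, 0.1953]
tcp_rot: [-0.025, -3.137, -0.003]
contact_force: [0.1, -0.1, -2.5]
opening: 0.0561
```

```bash
python3 go.py .4857 .2703 .19 98.7;  python3 - <<'E'
from h import *
cam("wrist","w9.png")
E
```

```text
t 22.75 p [ 0.6566 -0.2379  0.1953] jawhead 89.1 toolz [-0.004   0.0021 -1.    ] op 0.0561 F [ 0.1 -0.1 -2.5] q [-0.35  0.56  0.4   1.42  0.   -0.33]
need shift [-1.139  3.388 -0.036] turn [-0.03 -0.06  2.4 ]
```

View pics/w9.png

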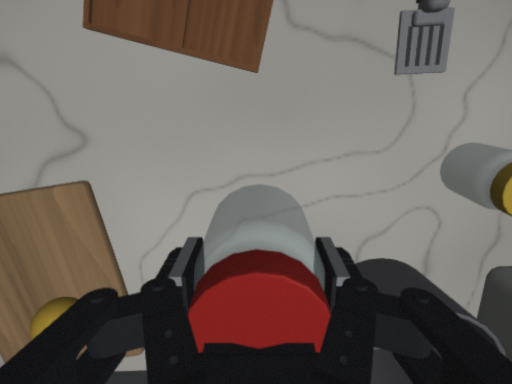

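The red jar is held upright. Carrying it to the far blue cell.

Call:
apply_moves(plan=[-1,-0.11,0.33,0,0,0,0.24,-1,-0.11,0.33,0,0,0,0.24,-1,-0.11,0.33,0,0,0,0.24,-1,-0.11,0.33,0,0,0,0.24,-1,-0.11,0.33,0,0,0,0.24,-1,-0.11,0.33,0,0,0,0.24,-1,-0.11,0.33,0,0,0,0.24,-1,-0.11,0.33,0,0,0,0.24,-1,-0.11,0.33,0,0,0,0.24,-1,-0.11,0.26,0,0,0,0.24])

```text
clock: 24.05
eef_pos: [0.486, 0.2565, 0.1958]
tcp_rot: [-0.237, 3.131, 0.0]
contact_force: [-0.1, -0.1, -2.3]
opening: 0.056
```

```bash
python3 go.py .4857 .2703 .09 98.7;  python3 - <<'E'
from h import *
cam("wrist","w10.png")
E
```

```text
t 24.05 p [0.486  0.2565 0.1958] jawhead 98.67 toolz [ 1.8e-03  3.0e-04 -1.0e+00] op 0.056 F [-0.1 -0.1 -2.3] q [ 0.49  0.29 -0.03  1.25 -0.    0.33]
need shift [-0.002  0.092 -0.705] turn [-0.    0.03  0.01]
```

View pics/w10.png

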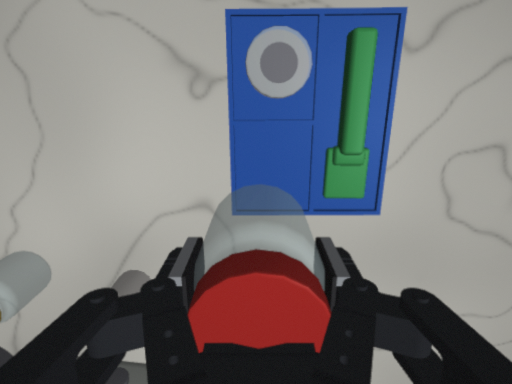

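Call:
apply_moves(plan=[-1,0,0.09,0,0,0,0,-1,-0.01,0,-0.2,0,0.03,0,-1,-0.01,0,-0.3,0,0.03,0,-1,-0.01,0,-0.2,0,0.03,0,-1,0,0,0,0,0,0])

```text
clock: 24.72
eef_pos: [0.4804, 0.2756, 0.0875]
tcp_rot: [0.241, -3.128, -0.006]
contact_force: [0.7, -0.5, -2.3]
opening: 0.056
```

```bash
python3 go.py .4857 .2703 .034 98.7;  python3 - <<'E'
from h import *
cam("side","s10.png")
E
```

```text
t 24.73 p [0.4804 0.2756 0.0875] jawhead 98.81 toolz [-0.0042  0.0034 -1.    ] op 0.056 F [ 0.7 -0.5 -2.3] q [ 0.52  0.37 -0.2   1.    0.01  0.36]
need shift [ 0.035 -0.035 -0.357] turn [-0.05 -0.06 -0.03]
```

View pics/s10.png

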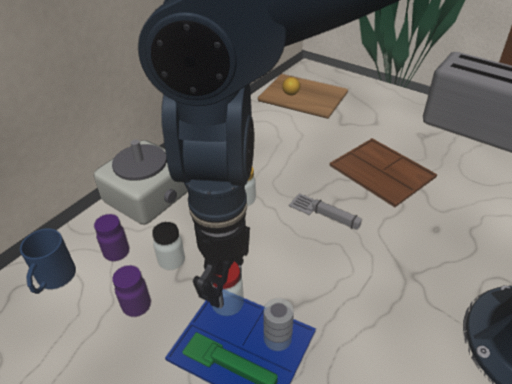

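The red jar hangs above the far blue cell and everything else is upright. Continuing down.

Call:
apply_moves(plan=[-1,0.035,-0.035,-0.15,-0.05,-0.06,0,-1,0,0,-0.12,0,0,0,-1,0,0,-0.06,0,0,0,-1,0,0,0,0,0,0])

```text
clock: 25.28
eef_pos: [0.4916, 0.2721, 0.0443]
tcp_rot: [-0.237, 3.122, 0.007]
contact_force: [-0.4, 0.1, -2.2]
opening: 0.0559
```

```bash
python3 go.py .4857 .2703 .034 98.7
```

```text
t 25.27 p [0.4916 0.2721 0.0443] jawhead 98.69 toolz [ 0.0105  0.0054 -0.9999] op 0.0559 F [-0.4  0.1 -2.2] q [ 0.51  0.42 -0.26  0.88 -0.    0.35]
need shift [-0.039 -0.012 -0.069] turn [-0.08  0.15  0.  ]
```

Call:
apply_moves(plan=[-1,-0.035,-0.01,-0.03,-0.08,0.15,0,-1,0,0,-0.02,0,0,0,-1,0,0,-0.01,0,0,0,-1,0,0,0,0,0,0])

```text
clock: 25.78
eef_pos: [0.4871, 0.2713, 0.0369]
tcp_rot: [-0.238, 3.131, 0.001]
contact_force: [-0.4, -0.1, -2.1]
opening: 0.0557
```

```bash
python3 go.py .4857 .2703 .034 98.7
```

```text
t 25.77 p [0.4871 0.2713 0.0369] jawhead 98.7 toolz [ 0.002  0.001 -1.   ] op 0.0557 F [-0.4 -0.1 -2.1] q [ 0.51  0.42 -0.27  0.87 -0.    0.36]
need shift [-0.01  -0.006 -0.019] turn [-0.01  0.03  0.  ]
```

Call:
apply_moves(plan=[-1,-0.005,0,-0.02,0,0.02,0,-1,0,0,-0.008,0,0,0,-1,0,0,0,0,0,0])

```text
clock: 26.15
eef_pos: [0.4868, 0.2715, 0.0344]
tcp_rot: [-0.238, 3.13, 0.003]
contact_force: [-0.2, 0.2, -1.9]
opening: 0.0556
```

```bash
python3 go.py .4857 .2703 .034 98.7
```

```text
t 26.15 p [0.4868 0.2715 0.0344] jawhead 98.7 toolz [ 0.0023  0.0019 -1.    ] op 0.0556 F [-0.2  0.2 -1.9] q [ 0.51  0.43 -0.27  0.87  0.    0.36]
need shift [-0.007 -0.008 -0.003] turn [-0.03  0.03  0.  ]
```

Call:
apply_moves(plan=[-1,0,0,-0.01,0,0.02,0,0.55,0,0,0,0,0,0,0.55,0,0,0,0,0,0,0.55,0,0,0,0,0,0,0.7,0,0,0,0,0,0,0.7,0,0,0.1,0,0,0,0.7,0,0,0.3,0,0,0,0.7,0,0,0.35,0,0,0,0.7,0,0,0.3,0,0,0])

```text
clock: 27.28
eef_pos: [0.4846, 0.2704, 0.1952]
tcp_rot: [0.238, -3.129, 0.0]
contact_force: [0.6, 0.9, 0.4]
opening: 0.0728
```

```bash
python3 go.py .476 -.075 .12 91;  python3 - <<'E'
from h import *
cam("wrist","w11.png")
E
```

```text
t 27.27 p [0.4846 0.2704 0.1952] jawhead 98.7 toolz [-3.2e-03 -4.0e-04 -1.0e+00] op 0.0728 F [0.6 0.9 0.4] q [ 0.51  0.31 -0.01  1.26  0.    0.36]
need shift [-0.058 -2.303 -0.502] turn [ 0.   -0.05 -1.92]
```

View pics/w11.png

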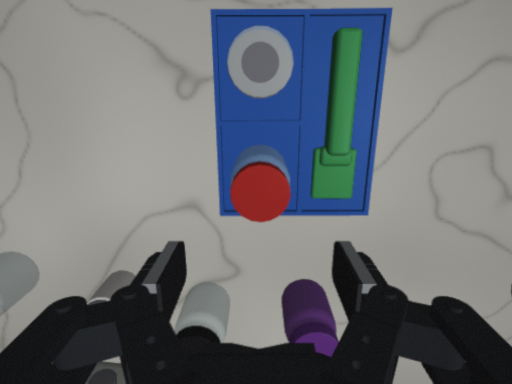

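The dip kit is complete: red jar upright in the far cell, pusher and scraper in place. On to the spatula.

Call:
apply_moves(plan=[1,-0.01,-0.33,0,0,0,-0.3,1,-0.01,-0.33,0,0,0,-0.3,1,-0.01,-0.33,0,0,0,-0.3,1,-0.01,-0.33,0,0,0,-0.3,1,-0.01,-0.33,-0.1,0,0,-0.3,1,-0.01,-0.33,-0.1,0,0,-0.3,1,0,-0.25,-0.1,0,0,-0.3,1,0,0,0,0,0,0])

```text
clock: 28.32
eef_pos: [0.4784, -0.0715, 0.1647]
tcp_rot: [-0.004, 3.122, 0.007]
contact_force: [0.2, 0.2, -0.4]
opening: 0.0853
```

```bash
python3 go.py .476 -.075 .09 90;  python3 - <<'E'
from h import *
cam("wrist","w12.png")
E
```

```text
t 28.32 p [ 0.4784 -0.0715  0.1647] jawhead 90.16 toolz [ 0.0196  0.0044 -0.9998] op 0.0853 F [ 0.2  0.2 -0.4] q [-0.15  0.19 -0.26  1.11  0.01 -0.16]
need shift [-0.016 -0.023 -0.498] turn [-0.06  0.28 -0.04]
```

View pics/w12.png

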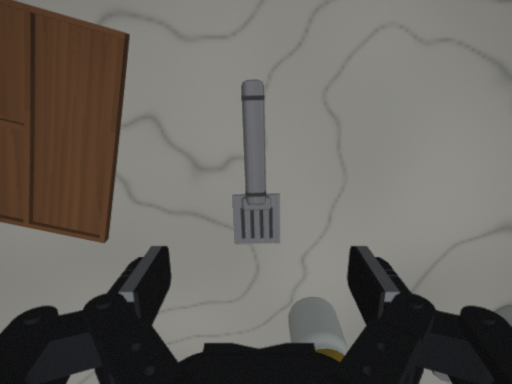

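```bash
python3 - <<'E'
from h import *
c=manip.calibration("wrist")
a=bp(c,(252.5,80),.02);b=bp(c,(256.5,243),.004)
print(a.round(4),b.round(4),((a+b)/2).round(4),np.degrees(np.arctan2(b[1]-a[1],b[0]-a[0])))
a=bp(c,(253.5,100),.026);b=bp(c,(256.5,190),.026);print(a,b,np.degrees(np.arctan2(b[1]-a[1],b[0]-a[0])))
E
```

```text
[ 0.3939 -0.0762  0.02  ] [ 0.5635 -0.0724  0.004 ] [ 0.4787 -0.0743  0.012 ] 1.2600115816086368
[ 0.41038095 -0.075239    0.026     ] [ 0.49389121 -0.07247663  0.026     ] 1.8945475109541818
```

Call:
apply_moves(plan=[1,-0.01,-0.023,-0.1,-0.06,0.28,0.1,1,-0.01,0,-0.2,0,0,0,1,-0.01,0,-0.2,0,0,0,1,0,0,0,0,0,0])

```text
clock: 28.88
eef_pos: [0.4751, -0.071, 0.0887]
tcp_rot: [-0.028, 3.141, -0.0]
contact_force: [-0.9, -0.7, 0.4]
opening: 0.0852
```

```bash
python3 go.py .477 -.075 .007 91
```

```text
t 28.88 p [ 0.4751 -0.071   0.0887] jawhead 91.02 toolz [ 9.e-04 -1.e-04 -1.e+00] op 0.0852 F [-0.9 -0.7  0.4] q [-0.15  0.26 -0.38  0.94  0.   -0.17]
need shift [ 0.012 -0.027 -0.544] turn [ 0.    0.01 -0.  ]
```

Call:
apply_moves(plan=[1,0.01,-0.025,-0.1,0,0,0,1,0,0,-0.2,0,0,0.08,1,-0.01,0,-0.15,0,0.03,0,1,-0.01,0,-0.05,0,0.03,0,1,0,0,0,0,0,0])

```text
clock: 29.5
eef_pos: [0.4774, -0.0743, 0.0135]
tcp_rot: [-0.043, 3.139, -0.002]
contact_force: [-1.1, -0.4, 0.4]
opening: 0.0858
```

```bash
python3 go.py .477 -.0745 .007 91.3
```

```text
t 29.5 p [ 0.4774 -0.0743  0.0135] jawhead 91.56 toolz [ 0.0019 -0.0013 -1.    ] op 0.0858 F [-1.1 -0.4  0.4] q [-0.15  0.35 -0.48  0.74 -0.   -0.18]
need shift [-0.003 -0.002 -0.043] turn [ 0.02  0.03 -0.07]
```

Call:
apply_moves(plan=[1,0,0,-0.035,0,0.02,0,1,0,0,-0.005,0,0,0,-1,0,0,0,0,0,0,-1,0,0,0,0,0,0,-1,0,0,0,0,0,0,-1,0,0,0,0,0,0,-1,0,0,0,0,0,0,-1,0,0,0,0,0,0])

```text
clock: 30.5
eef_pos: [0.4794, -0.0746, 0.0097]
tcp_rot: [-0.043, 3.136, -0.003]
contact_force: [-0.0, -1.0, 0.6]
opening: 0.0184
```

```bash
python3 go.py .4448 -.2529 .1 76
```

```text
t 30.5 p [ 0.4794 -0.0746  0.0097] jawhead 91.56 toolz [ 0.0048 -0.0021 -1.    ] op 0.0184 F [-0.  -1.   0.6] q [-0.15  0.35 -0.48  0.73 -0.   -0.18]
need shift [-0.231 -1.189  0.602] turn [ 0.04  0.06 -3.89]
```

Call:
apply_moves(plan=[-1,0,0,0.2,0.04,0.06,0,-1,0,0,0.35,0,0,0,-1,-0.04,-0.2,0.05,0,0,-0.65,-1,-0.04,-0.2,0,0,0,-0.65,-1,-0.04,-0.2,0,0,0,-0.65,-1,-0.04,-0.2,0,0,0,-0.65,-1,-0.04,-0.2,0,0,0,-0.65,-1,-0.03,-0.17,0,0,0,-0.6,-1,0,0,0,0,0,0])

```text
clock: 31.62
eef_pos: [0.442, -0.2547, 0.101]
tcp_rot: [-0.389, -3.115, -0.003]
contact_force: [-0.4, 0.4, -2.4]
opening: 0.0186
```

```bash
python3 go.py .4448 -.2529 .03 76;  python3 - <<'E'
from h import *
cam("wrist","w13.png")
E
```

```text
t 31.62 p [ 0.442  -0.2547  0.101 ] jawhead 75.77 toolz [-0.002   0.0021 -1.    ] op 0.0186 F [-0.4  0.4 -2.4] q [-0.52  0.29 -0.29  0.99  0.   -0.27]
need shift [ 0.019  0.012 -0.474] turn [-0.03 -0.03  0.06]
```

View pics/w13.png

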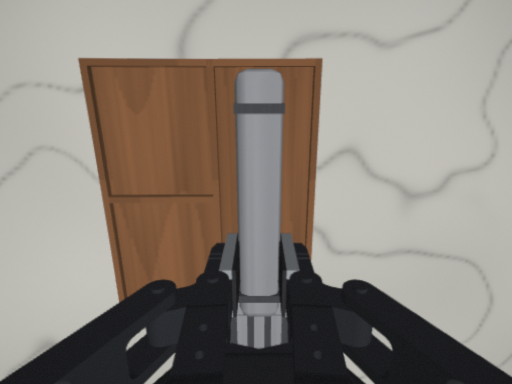

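The spatula is aligned with the wood lane (columns ~217–310, spatula ~259). Lowering.

Call:
apply_moves(plan=[-1,0.015,0.01,-0.2,-0.03,-0.03,0.06,-1,0,0,-0.2,0,0,0,-1,0,0,-0.1,0,0,0,-1,0,0,0,0,0,0])

```text
clock: 32.17
eef_pos: [0.4445, -0.2487, 0.0241]
tcp_rot: [-0.373, -3.119, -0.003]
contact_force: [-0.1, 0.4, -0.5]
opening: 0.0184
```

```bash
python3 go.py .4448 -.2529 .0135 76
```

```text
t 32.17 p [ 0.4445 -0.2487  0.0241] jawhead 76.38 toolz [-2.0e-04  1.8e-03 -1.0e+00] op 0.0184 F [-0.1  0.4 -0.5] q [-0.51  0.37 -0.4   0.8   0.   -0.27]
need shift [ 0.002 -0.028 -0.07 ] turn [-0.03 -0.   -0.09]
```

Call:
apply_moves(plan=[-1,0,-0.025,-0.04,-0.03,0,-0.09,-1,0,0,-0.02,0,0,0,-1,0,0,-0.01,0,0,0,-1,0,0,0,0,0,0])

```text
clock: 32.67
eef_pos: [0.4458, -0.2525, 0.0147]
tcp_rot: [0.38, 3.116, -0.002]
contact_force: [0.6, -0.5, -1.6]
opening: 0.0185
```

```bash
python3 go.py .4448 -.2529 .0135 76
```

```text
t 32.67 p [ 0.4458 -0.2525  0.0147] jawhead 76.08 toolz [ 0.0023 -0.0016 -1.    ] op 0.0185 F [ 0.6 -0.5 -1.6] q [-0.52  0.39 -0.41  0.77 -0.   -0.27]
need shift [-0.007 -0.002 -0.008] turn [ 0.02  0.03 -0.02]
```

Call:
apply_moves(plan=[-1,0,0,-0.012,0,0.02,0,-1,0,0,0,0,0,0,-0.1,0,0,0,0,0,0,-0.1,0,0,0,0,0,0,-0.1,0,0,0,0,0,0,-0.1,0,0,0.1,0,0,0,-0.1,0,0,0.25,0,0,0,0,0,0,0.4,0,0,0,0,0,0,0.4,0,0,0])

```text
clock: 33.8
eef_pos: [0.4433, -0.2512, 0.1901]
tcp_rot: [-0.381, -3.114, -0.001]
contact_force: [1.6, -0.6, -0.6]
opening: 0.043
```

```bash
python3 go.py .667 .229 .19 76;  python3 - <<'E'
from h import *
cam("wrist","w14.png")
E
```

```text
t 33.8 p [ 0.4433 -0.2512  0.1901] jawhead 76.06 toolz [-0.0042  0.0012 -1.    ] op 0.043 F [ 1.6 -0.6 -0.6] q [-0.52  0.23 -0.13  1.21 -0.   -0.27]
need shift [ 1.491e+00  3.202e+00 -1.000e-03] turn [-0.02 -0.06 -0.02]
```

View pics/w14.png

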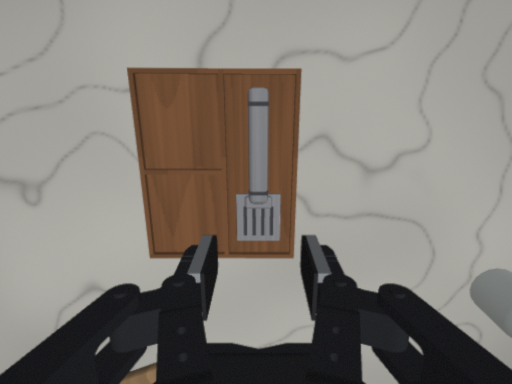

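The spatula lies inside the wood lane at columns ~237–280, rows 88–241. Next I'll check the black jar's surroundings.

```bash
python3 - <<'E'
from h import *
c=manip.calibration("top");im=cam("top","top2.png")
b=np.array([.6675,.229])
for n,p,z in [("blk",(171.3,166.9),.09),("pur1",(117.5,175),.09),("pur2",(150,117.5),.09),("shk",(219,172.5),.07)]:
    P=bp(c,p,z);d=P[:2]-b;print(n,P.round(4),np.hypot(*d).round(3),np.degrees(np.arctan2(d[1],d[0])).round(0))
cv2.imwrite("pics/t2.png",cv2.resize(im[90:330,90:440,::-1],None,fx=2.2,fy=2.2,interpolation=cv2.INTER_CUBIC))
E
```

```text
blk [0.6676 0.2291 0.09  ] 0.0 31.0
pur1 [0.6457 0.3508 0.09  ] 0.124 100.0
pur2 [0.7814 0.2821 0.09  ] 0.126 25.0
shk [0.6598 0.1206 0.07  ] 0.109 -94.0
```

View pics/t2.png

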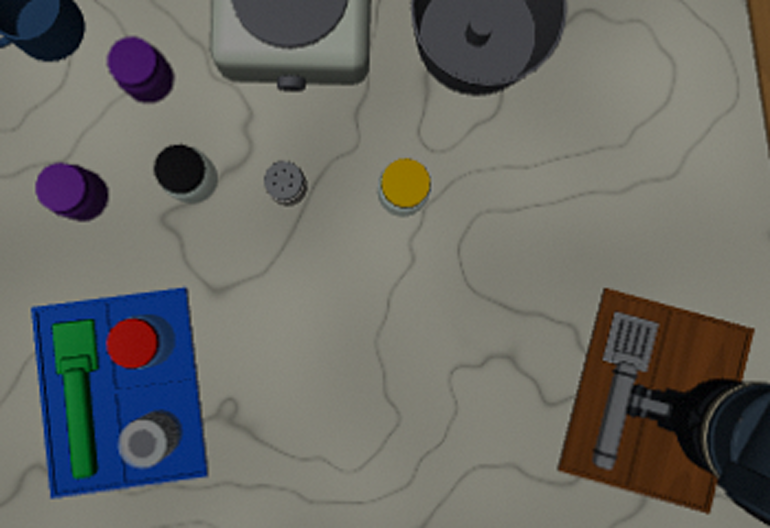

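Call:
apply_moves(plan=[1,0.14,0.32,0,0,0,0.1,1,0.14,0.32,0,0,0,0.1,1,0.14,0.32,0,0,0,0.1,1,0.14,0.32,0,0,0,0.1,1,0.14,0.32,0,0,0,0.1,1,0.14,0.32,0,0,0,0.1,1,0.14,0.32,0,0,0,0.1,1,0.14,0.32,0,0,0,0.1,1,0.14,0.32,0,0,0,0.1,1,0.1,0.15,0,0,0,0.1])

```text
clock: 35.15
eef_pos: [0.6538, 0.2146, 0.2053]
tcp_rot: [0.276, 3.112, -0.006]
contact_force: [0.3, -0.9, -0.7]
opening: 0.0857
```

```bash
python3 go.py .6676 .229 .13 80;  python3 - <<'E'
from h import *
cam("wrist","w15.png")
E
```

```text
t 35.15 p [0.6538 0.2146 0.2053] jawhead 79.87 toolz [ 0.0165 -0.0056 -0.9998] op 0.0857 F [ 0.3 -0.9 -0.7] q [ 0.32  0.53  0.36  1.39 -0.01  0.5 ]
need shift [ 0.092  0.096 -0.502] turn [0.08 0.24 0.03]
```

View pics/w15.png

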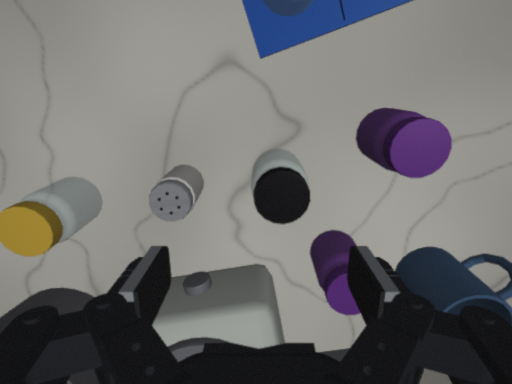

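```bash
python3 - <<'E'
from h import *
c=manip.calibration("wrist")
print(bp(c,(281,195),.09).round(4))
E
```

```text
[0.6694 0.2335 0.09  ]
```

Call:
apply_moves(plan=[1,0.09,0.09,0,0.08,0.24,0.03,1,-0.01,0,-0.2,0,0.03,0,1,-0.01,0,-0.25,0,0.03,0,1,0,0,0,0,0,0])

```text
clock: 35.7
eef_pos: [0.6656, 0.2316, 0.1382]
tcp_rot: [-0.268, -3.127, -0.002]
contact_force: [-0.2, 0.5, 0.7]
opening: 0.0848
```

```bash
python3 go.py .6676 .229 .03 80
```

```text
t 35.7 p [0.6656 0.2316 0.1382] jawhead 80.18 toolz [-0.0031  0.0015 -1.    ] op 0.0848 F [-0.2  0.5  0.7] q [0.33 0.59 0.31 1.29 0.   0.51]
need shift [ 0.013 -0.018 -0.722] turn [-0.02 -0.04 -0.05]
```

Call:
apply_moves(plan=[1,0.01,-0.007,-0.1,-0.02,0,0,1,-0.01,0,-0.15,0,0.03,0,1,-0.005,0,-0.15,0,0.03,0,1,-0.005,0,-0.15,0,0.03,0,1,0,0,0,0,0,0])

```text
clock: 36.33
eef_pos: [0.6673, 0.2303, 0.0598]
tcp_rot: [-0.27, -3.129, -0.004]
contact_force: [0.7, -0.6, 0.2]
opening: 0.0853
```

```bash
python3 go.py .668 .2305 .03 80;  python3 - <<'E'
from h import *
cam("wrist","w16.png")
E
```

```text
t 36.33 p [0.6673 0.2303 0.0598] jawhead 80.12 toolz [-7.0e-04  2.6e-03 -1.0e+00] op 0.0853 F [ 0.7 -0.6  0.2] q [0.33 0.63 0.18 1.12 0.   0.5 ]
need shift [ 0.004  0.001 -0.199] turn [-0.04 -0.01 -0.03]
```

View pics/w16.png

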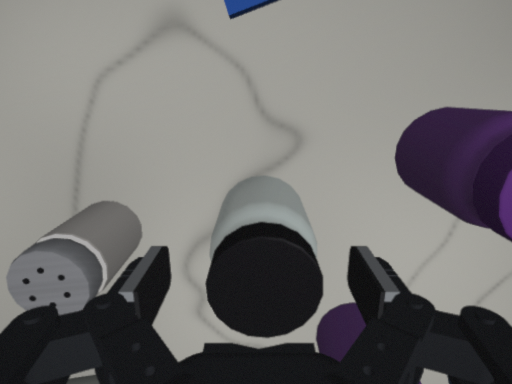

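The black jar sits between the fingers at column ~265. The shaker and purple jars are clear of them.

Call:
apply_moves(plan=[1,0,0,-0.1,-0.04,0,0,1,0,0,-0.08,0,0,0,1,0,0,-0.02,0,0,0,1,0,0,0,0,0,0])

```text
clock: 36.88
eef_pos: [0.6697, 0.231, 0.0321]
tcp_rot: [0.27, 3.125, 0.003]
contact_force: [-0.1, 0.9, 0.5]
opening: 0.0853
```

```bash
python3 go.py .668 .2305 .03 80
```

```text
t 36.88 p [0.6697 0.231  0.0321] jawhead 80.12 toolz [ 0.0052  0.0015 -1.    ] op 0.0853 F [-0.1  0.9  0.5] q [ 0.33  0.65  0.14  1.05 -0.    0.5 ]
need shift [-0.012 -0.004 -0.014] turn [-0.02  0.07 -0.03]
```

Call:
apply_moves(plan=[1,-0.01,0,0,-0.02,0.07,0,-1,0,0,0,0,0,0,-1,0,0,0,0,0,0,-1,0,0,0,0,0,0,-1,0,0,0,0,0,0,-1,0,0,0,0,0,0])

```text
clock: 37.62
eef_pos: [0.6688, 0.2313, 0.0336]
tcp_rot: [0.27, 3.128, 0.001]
contact_force: [-0.2, 0.3, -0.5]
opening: 0.0562
```

```bash
python3 st.py
```

```text
t 37.62 p [0.6688 0.2313 0.0336] jawhead 80.12 toolz [ 1.7e-03  7.0e-04 -1.0e+00] op 0.0562 F [-0.2  0.3 -0.5] q [0.33 0.65 0.15 1.06 0.   0.51]
```

Call:
apply_moves(plan=[-1,0,0,0.2,0,0,0,-1,0,0,0.35,0,0,0,-1,0,0,0.35,0,0,0,-1,0,0,0.2,0,0,0])

```text
clock: 38.12
eef_pos: [0.6652, 0.23, 0.1978]
tcp_rot: [-0.27, -3.123, 0.005]
contact_force: [0.2, -0.2, -3.3]
opening: 0.0558
```

```bash
python3 go.py .4744 -.3459 .19 76
```

```text
t 38.12 p [0.6652 0.23   0.1978] jawhead 80.12 toolz [-0.0077 -0.0026 -1.    ] op 0.0558 F [ 0.2 -0.2 -3.3] q [0.33 0.58 0.43 1.44 0.   0.51]
need shift [-1.272 -3.84  -0.052] turn [ 0.03 -0.11 -1.03]
```

Call:
apply_moves(plan=[-1,-0.11,-0.32,0,0,0,-0.09,-1,-0.11,-0.32,0,0,0,-0.09,-1,-0.11,-0.32,0,0,0,-0.09,-1,-0.11,-0.32,0,0,0,-0.09,-1,-0.11,-0.32,0,0,0,-0.09,-1,-0.11,-0.32,0,0,0,-0.09,-1,-0.11,-0.32,0,0,0,-0.09,-1,-0.11,-0.32,0,0,0,-0.09,-1,-0.11,-0.32,0,0,0,-0.09,-1,-0.11,-0.32,0,0,0,-0.09])

```text
clock: 39.38
eef_pos: [0.4945, -0.2596, 0.1986]
tcp_rot: [-0.362, -3.117, 0.002]
contact_force: [0.8, 0.1, -2.5]
opening: 0.0559
```

```bash
python3 go.py .4744 -.3459 .19 76
```

```text
t 39.38 p [ 0.4945 -0.2596  0.1986] jawhead 76.76 toolz [-3.7e-03 -9.0e-04 -1.0e+00] op 0.0559 F [ 0.8  0.1 -2.5] q [-0.48  0.31  0.    1.27 -0.   -0.25]
need shift [-0.134 -0.575 -0.058] turn [ 0.01 -0.05 -0.19]
```

Call:
apply_moves(plan=[-1,-0.05,-0.22,0,0,0,-0.1,-1,-0.05,-0.22,0,0,0,-0.1,-1,-0.02,-0.1,-0.1,0,0,0,-1,0,0,-0.25,0,0,0,-1,0,0,-0.25,0,0,0,-1,0,0,0,0,0,0])

```text
clock: 40.12
eef_pos: [0.4726, -0.3449, 0.1032]
tcp_rot: [-0.391, -3.111, -0.001]
contact_force: [0.1, -0.1, -3.2]
opening: 0.0562
```

```bash
python3 go.py .4744 -.3459 .0375 76;  python3 - <<'E'
from h import *
cam("wrist","w17.png")
E
```

```text
t 40.12 p [ 0.4726 -0.3449  0.1032] jawhead 75.65 toolz [-0.006   0.0013 -1.    ] op 0.0562 F [ 0.1 -0.1 -3.2] q [-0.63  0.41 -0.1   1.07 -0.   -0.38]
need shift [ 0.012 -0.007 -0.438] turn [-0.02 -0.09  0.09]
```

View pics/w17.png

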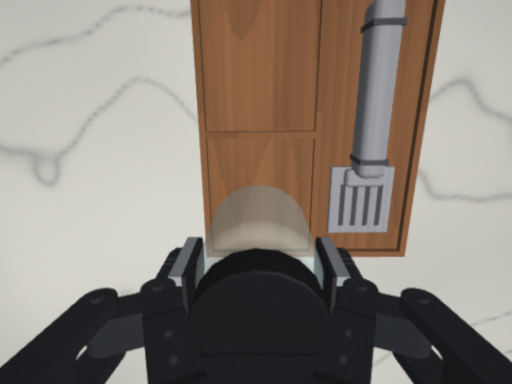

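The jar is over the far wood cell (columns ~207–312), centred across it. Lowering.

Call:
apply_moves(plan=[-1,0.01,-0.007,-0.15,-0.02,-0.05,0.09,-1,-0.01,0,-0.12,0,0.03,0,-1,-0.005,0,-0.08,0,0.03,0,-1,0,0,0,0,0,0])

```text
clock: 40.67
eef_pos: [0.4767, -0.3474, 0.0572]
tcp_rot: [0.378, 3.115, -0.009]
contact_force: [-0.3, -0.2, -3.2]
opening: 0.0561
```

```bash
python3 go.py .4744 -.3459 .0375 76
```

```text
t 40.67 p [ 0.4767 -0.3474  0.0572] jawhead 76.16 toolz [ 0.0025 -0.0063 -1.    ] op 0.0561 F [-0.3 -0.2 -3.2] q [-0.63  0.45 -0.16  0.95 -0.   -0.39]
need shift [-0.015  0.01  -0.131] turn [ 0.09  0.04 -0.04]
```

Call:
apply_moves(plan=[-1,-0.015,0.01,-0.08,0.09,0.04,0,-1,0,0,-0.04,0,0,0,-1,0,0,-0.01,0,0,0,-1,0,0,0,0,0,0])

```text
clock: 41.18
eef_pos: [0.4753, -0.3464, 0.0383]
tcp_rot: [0.378, 3.117, -0.001]
contact_force: [-0.5, -0.1, -2.5]
opening: 0.0563
```

```bash
python3 go.py .4744 -.3459 .0375 76
```

```text
t 41.17 p [ 0.4753 -0.3464  0.0383] jawhead 76.17 toolz [ 0.0018 -0.0011 -1.    ] op 0.0563 F [-0.5 -0.1 -2.5] q [-0.63  0.47 -0.19  0.91  0.   -0.39]
need shift [-0.006  0.003 -0.005] turn [ 0.02  0.03 -0.04]
```

Call:
apply_moves(plan=[-1,0,0,-0.015,0.02,0.02,0,0.55,0,0,0,0,0,0,0.55,0,0,0,0,0,0,0.55,0,0,0,0,0,0,0.7,0,0,0,0,0,0,0.7,0,0,0.1,0,0,0,0.7,0,0,0.3,0,0,0,0.7,0,0,0.35,0,0,0,0.7,0,0,0.35,0,0,0])

```text
clock: 42.3
eef_pos: [0.474, -0.3454, 0.2068]
tcp_rot: [-0.378, -3.116, -0.003]
contact_force: [0.8, -0.9, 0.2]
opening: 0.0726
```

```bash
python3 st.py;  python3 - <<'E'
from h import *
cam("wrist","w18.png")
E
```

```text
t 42.3 p [ 0.474  -0.3454  0.2068] jawhead 76.17 toolz [-0.0022  0.0023 -1.    ] op 0.0726 F [ 0.8 -0.9  0.2] q [-0.63  0.35  0.09  1.31  0.   -0.39]
```

View pics/w18.png

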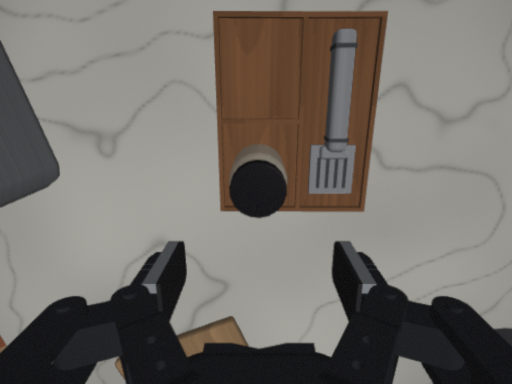

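Call:
apply_moves(plan=[0.7,-0.2,0.1,0.1,0,0,0,0.7,-0.2,0.3,0,0,0,0,0.7,-0.2,0.35,0,0,0,0,0.7,-0.2,0.35,0,0,0,0,0.7,0,0.35,0,0,0,0,0.7,0,0,0,0,0,0])

```text
clock: 43.1
eef_pos: [0.3528, -0.1251, 0.2377]
tcp_rot: [0.378, 3.1, -0.011]
contact_force: [0.6, -0.1, 0.9]
opening: 0.0725
```

```bash
python3 st.py;  python3 - <<'E'
from h import *
im=cam("top");cv2.imwrite("pics/t3.png",cv2.resize(im[90:330,90:440,::-1],None,fx=2.2,fy=2.2,interpolation=cv2.INTER_CUBIC))
cam("side","s3.png")
E
```

```text
t 43.1 p [ 0.3528 -0.1251  0.2377] jawhead 76.1 toolz [ 0.0174 -0.0094 -0.9998] op 0.0725 F [ 0.6 -0.1  0.9] q [-0.34 -0.04 -0.31  1.28 -0.   -0.1 ]
```

View pics/t3.png

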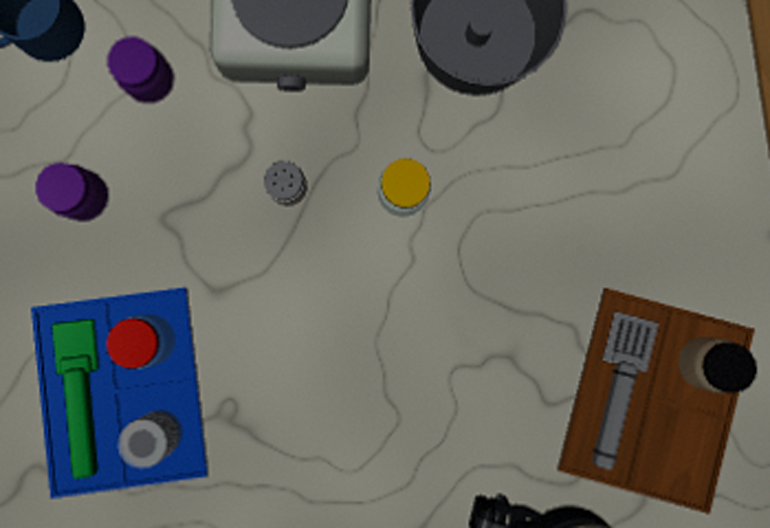

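View pics/s3.png

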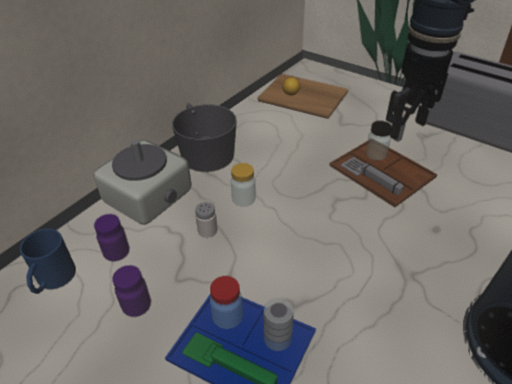

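Both views show all five things in their cells and lanes, upright or flat, with the yellow jar and shaker unmoved and the gripper empty. One numeric check, then I'll hand it in.

```bash
python3 - <<'E'
from h import *
c=manip.calibration("top")
for n,p,z in [("black",(728,366),.094),("red",(132,343),.094),("push",(144,443),.094),("yel",(405.5,183),.09),("shk",(285,183),.07)]:
    print(n,bp(c,(p[0]/2.2+90-.3,p[1]/2.2+90-.3),z).round(4))
print("want black .4744 -.3459, red .4857 .2703, push .3844 .2548, yel .6604 -.0081, shk .6599 .1206")
manip.sign_off()
E
```

```text
black [ 0.4773 -0.3449  0.094 ]
red [0.4865 0.2701 0.094 ]
push [0.3854 0.2535 0.094 ]
yel [ 0.6598 -0.0081  0.09  ]
shk [0.6589 0.12   0.07  ]
want black .4744 -.3459, red .4857 .2703, push .3844 .2548, yel .6604 -.0081, shk .6599 .1206
the job is handed in; nothing more can be done
```

Both kits are made up and the job is handed in at about 43 s of the 125 s allowed. I placed the dip kit first (green scraper in the blue lane, clear pusher in the near cell, red-lidded jar in the far cell). Then came the baking kit (steel spatula in the wooden lane, black-lidded jar in the far cell).

**Final pictures:** the top, side and wrist views show both tools lying inside their lanes, and the two jars and the pusher upright in their cells. Measured from the top view, the jars and pusher are within about 3 mm of their cell centres.

**Left alone:** the yellow-lidded jar and the salt shaker are within about 1 mm of where they started, and the purple jars look unmoved.

**Robot:** the gripper is open and the arm is clear of everything. Wrist force never read above about 3 N. No check failed; position readings from the top and wrist cameras disagreed by at most about 5 mm, which was within tolerance.

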